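# Snap the clip-on peg to the drainer bar and hang the scoop

### The arm

A 6-joint arm with a two-finger parallel gripper is mounted at the origin on the work surface. World frame = base frame: x ahead of the robot, y to its left, z up, the work surface at z = 0. Lengths are in mm, angles in rad, forces in N, time in s.
With the tool pointing down it reaches from about 350 to 975 mm from the base axis. Payload 17.4 kg.
Tool frame: the origin (TCP) lies midway between the tips of the shut fingers; the grasp point (between the pads) lies 19 mm behind it (arm.grasp_offset is the distance from the TCP to the grasp point, in mm); z points along the fingers, y is the line along which they close (so a half turn about z gives the same grasp; the last joint's range is limited). The gripper opens to 85 mm and grips with 20 to 120 N. Pads are 22 mm wide; open, the fingers measure 114 mm over their backs; the gripper's body (76 mm by 85 mm) begins 54 mm behind the grasp point. The pads swing forward as they close: fully open they stand 13 mm farther back than shut.
Start: joints at [-1.28, 0.116, 1.442, -0, 1.584, -0.038], TCP at [217.953, -638.85, 231.303] pointing down, gripper open.
Joint ranges: [-2.83, 2.83], [-0.83, 2.19], [0.07, 2.5], [-1.14, 4.28], [0.01, 3], [-2.97, 2.97]. Speed limits (rad/s): [1.89, 1.89, 2.22, 3.14, 3.14, 3.14].

### API

Orientations are given as a rotation vector (axis times angle).
In Python, from rig import status, imaging, order, arm gives the robot as it stands.
- The arm moves only by the shell command python3 -m jog 'ROWS' [OPENING] [FORCE]. ROWS is JSON, a list of rows, each a list of 4 numbers: the shift along the world's x, y, z in cm, then the turn about the world's z in degrees. A call has 1 to 5 rows; each row is the pose to reach, as a shift and turn from the pose commanded when the call began; what a row does not reach only later rows make up. A row lasts 1/10 s, in which the tool goes at most 50 mm and 8.59 degrees, less where a joint would pass 70% of its speed; a pose out of reach is approached as far as the arm can. A call with a gripper value outside its range is refused whole. OPENING is the finger opening in cm, from 0 to 8.54, set as the call begins (- or left out, the last holds). The fingers move at their own pace and stop on an object; FORCE is the grip in N (left out, the last holds). Time passes only in rows, so rows that repeat a pose let the fingers close. It gives the time, the measured TCP pose, the force, the opening and the grip force at its end, in the units of the state.
- status.state(): the state, without advancing time (a new reading comes with each control period).
- imaging.capture(name): name is "side" or "top" or "wrist"; returns a dict with "image" (400x640x3 uint8, blue, green, red), "camera_matrix" (3x3 intrinsics, pixels), "R" (3x3) and "t" (3): a world point X has camera coordinates R X + t; the wrist camera has in their place "T_tool_cam" (4x4, takes a point from camera to tool coordinates, whose origin is the TCP and whose axes are the flange's). Camera axes: x right, y down, z forward; pixel columns grow to the right and rows downward; lengths in mm; the calibration is good to about 2 mm. A picture is of the moment at which its call begins: read the wrist's pose just before it. There is no depth.
- order.job_done(): hands the job in; it is judged then, once.
The state is a dict: "time": time; "joint_pos": joint angles; "joint_velocities": joint speeds; "effort": joint torques, N m; "eef_pos": TCP position; "ee_rot": TCP orientation; "contact_force": force on the tool from outside, world axes, zero at the start; "torque": the same for the moment, N m; "finger_gap": finger opening in mm; "grip_force": force on a finger pad.
Only numpy, scipy, OpenCV 4.12 (cv2) and the standard library are available. Lean on these libraries where they do the work, as an engineer would, in place of code of your own. Each camera call takes 0.05 s, during which the arm holds its last target. There are 200 camera calls.

### The job

Push the clip-on peg onto the steel bar of the sloping wooden drainer, square to the board, until its two sprung arms snap past the bar and it sits fully home. Then hang the wooden scoop by its ring over the peg's post, so that its bowl lies down the slope on the board, and let go. Leave the things on the tray and the canister where they are.

Things in the scene. Friction and masses are not known exactly. Their poses are not given: they have to be found in the camera images.
- stand: Fixed wooden drainer stand on the counter, 220 mm wide (y), about 165 mm deep (x), 125 mm high. Origin: on the counter, under its middle; +x points to its high back, -x to its low front edge. It does not move, but stands elsewhere with another yaw in every run.
- board: The stand's sloping board, 185 x 220 mm, rising 28 degrees to the back. Origin: on its upper face, under the bar's middle (90 mm above the counter, 45 mm behind the stand's origin). x points up the slope, y along the bar, z square out of the face (leaning 28 degrees to the front). The face spans x -155 to +30, y -110 to +110 mm. Cheeks hold the bar's ends (12 mm thick, 30 long, 27 high).
- bar_mid (a point): Middle of the round steel bar's axis. The bar is 20 mm thick, along the board's y, 196 mm between its ends in the cheeks (free from y = -98 to +98 mm); its axis is 16.5 mm over the board's face (6.5 mm gap under the bar). Axes as the board's.
- clip: Clip-on peg, white plastic, loose, upright on its two arms: 37 (x) x 30 (y) x 77 mm high, about 70 g. Origin: centre of its underside, z up along the post. Crown plate at z = 25 to 31 mm. The two sprung arms hang below it at +x and -x; their round lips, at z = 8.5 mm, leave a 15 mm gap, and below that they flare to 30 mm to lead the bar in. y must lie along the bar, either way round.
- clip_seat (a point): Point in the clip, 15 mm above its underside, where the bar's axis lies when home. Axes as the clip's. Push the clip along its own -z: each slippery arm gives 2.5 mm, about 6 to 12 N in all, then snaps under the bar. Home, the bar touches the crown's underside and the arms end about 1.5 mm over the board; pushed in askew, an arm meets the board first.
- post_top (a point): Centre of the top of the clip's post, 77 mm above the clip's underside. The post is 14 x 14 mm square, sides along the clip's x and y, and stands on the crown from z = 31 to 77 mm: the place to grasp.
- scoop: Wooden coffee scoop, loose, lying flat on the counter, 154 mm long along x, about 50 g. Origin: on its underside, near the middle of the handle, z up. Straight handle 14 mm wide (y), 10 mm high, from x = -37 to +33 mm. A ring for hanging at x = +52 mm: 44 mm outside, 32 mm inside, 8 mm high, smooth. A round bowl at x = -56 mm, 48 mm wide at the rim, 28 mm high.
- ring_mid (a point): Centre of the scoop's ring (52 mm from the scoop's origin along x, 4 mm over the underside).
- bowl_mid (a point): Middle of the scoop's bowl (x = -56 mm, 14 mm over the underside).
- kettle: Steel kettle on the low black tray, 160 mm wide, 190 mm high. Origin: centre of its underside. Leave alone.
- server: Glass server on the tray, 116 mm wide, 105 mm high, with a silicone dripper cone standing fast on its mouth, 185 mm high in all. Origin: centre of its underside. Leave alone.
- canister: Black canister with a dark screw lid on the counter, 110 mm wide, 148 mm high. Origin: centre of its underside. Leave alone.
Mind the look-alikes: they are no part of the job. Of the things like the scoop, leave any that is turquoise; of the rest the larger one is meant.

How it is judged:
By the outcome, as a careful person would: the job done as asked, in the order asked, and still so for the second after the job is handed in, with the robot touching nothing.
It also fails if it takes over 61 s, if anything falls off the work surface, if the arm or the gripper's body presses on something with over 40 N, if the wrist force passes 120 N, or if a joint passes its speed limit or range.

## Working session

There is one attempt and no reset: what is moved stays moved. The work goes in short steps, Python scripts to look and compute and a shell command to move; the robot and the scene stay as the last step left them, time stands still between calls to the robot, and variables do not carry over. Pictures are saved under pics/ and viewed, at most 10 in all, crops included, and the job is handed in when it is done.

```bash
mkdir -p pics; ls
cat > h.py <<'E'
import numpy as np, cv2
from scipy.spatial.transform import Rotation as Ro
from rig import status, imaging
def cap(n,f=None):
    s=status.state(); c=imaging.capture(n); K=np.array(c["camera_matrix"])
    if n=="wrist":
        T=np.array(c["T_tool_cam"]); Rt=Ro.from_rotvec(s["ee_rot"]).as_matrix()
        Rc=Rt@T[:3,:3]; o=Rt@T[:3,3]+np.array(s["eef_pos"])
    else:
        R=np.array(c["R"]); Rc=R.T; o=-R.T@np.array(c["t"])
    if f: cv2.imwrite(f,c["image"])
    return c["image"],(K,Rc,o)
def ray(cam,p):
    K,Rc,o=cam; d=Rc@np.linalg.inv(K)@np.array([p[0],p[1],1.]); return o,d/np.linalg.norm(d)
def onz(cam,p,z):
    o,d=ray(cam,p); return o+d*(z-o[2])/d[2]
def two(c1,p1,c2,p2):
    o1,d1=ray(c1,p1);o2,d2=ray(c2,p2)
    t=np.linalg.lstsq(np.c_[d1,-d2],o2-o1,rcond=None)[0]; a=o1+t[0]*d1;b=o2+t[1]*d2
    return (a+b)/2,np.linalg.norm(a-b)
def proj(cam,X):
    K,Rc,o=cam; q=K@(Rc.T@(np.array(X)-o)); return q[:2]/q[2]
E
python3 - <<'E'
from h import *
for n in("top","side"):
    i,c=cap(n,f"pics/{n}0.png"); print(n,c[2],c[1][:,2])
s=status.state();print(s["ee_rot"],s["time"])
E
```

```text
pics
top [ 339.34337511  -22.794619   1447.84767851] [ 0.12882394 -0.01395251 -0.99156932]
side [-19.03707635 816.00569685 900.89348877] [ 0.42019071 -0.65478663 -0.62824695]
[-3.09816372e+00 -5.13979647e-01  2.42009561e-04] 0.1
```

View pics/top0.png

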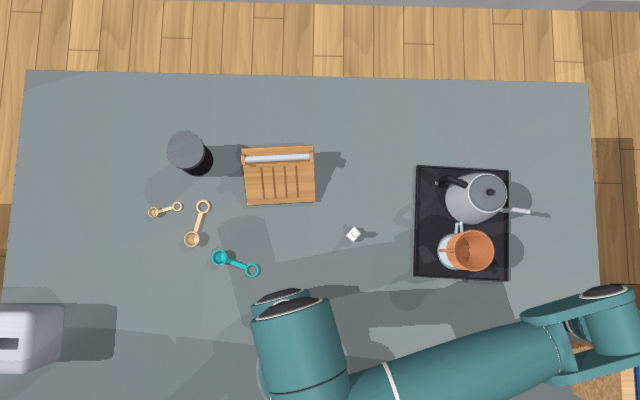

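View pics/side0.png

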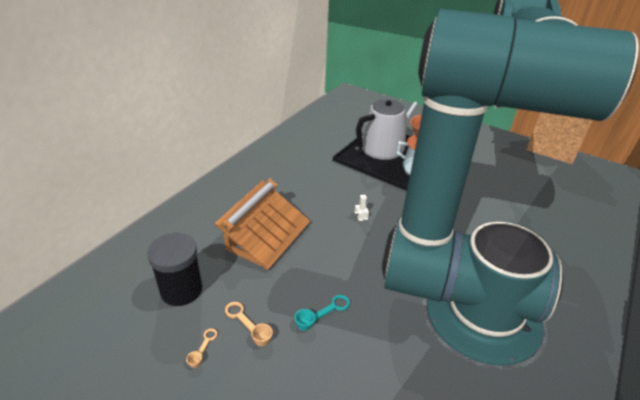

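Top view, things like a scoop: small wooden (165,210), larger wooden (197,223), turquoise (236,263). The larger wooden one at (197,223) is the one meant. The clip is the only white peg, at (354,234). The bar runs from about (246,160) to (309,156). Next I check the choice in a close crop and measure.

Run:
```python
from h import *
i,c=cap("top"); j,cs=cap("side")
cv2.imwrite("pics/crop1.png",cv2.resize(i[135:285,140:380],(800,500),interpolation=cv2.INTER_CUBIC))
def blobs(img,lo,hi,roi,a0=15):
    x0,y0,x1,y1=roi; m=cv2.inRange(cv2.cvtColor(img[y0:y1,x0:x1],cv2.COLOR_BGR2HSV),lo,hi)
    n,l,st,ce=cv2.connectedComponentsWithStats(m)
    return [(st[k][4],ce[k]+[x0,y0],cv2.minAreaRect(np.argwhere(l==k)[:,::-1].astype(np.float32)+[x0,y0])) for k in range(1,n) if st[k][4]>=a0]
for nm,img,cam,roi in(("top",i,c,(140,190,225,255)),("side",j,cs,(180,295,285,375))):
    print(nm,"scoops")
    for a,ce,r in blobs(img,(5,60,80),(25,255,255),roi): print(a,ce.round(1),np.round(cv2.boxPoints(r),1).tolist(),onz(cam,ce,8).round(0))
for nm,img,cam,roi in(("top",i,c,(330,215,380,255)),("side",j,cs,(345,185,380,230))):
    print(nm,"clip")
    for a,ce,r in blobs(img,(0,0,170),(180,60,255),roi,5): print(a,ce.round(1),np.round(cv2.boxPoints(r),1).tolist(),onz(cam,ce,30).round(0))
for nm,img,cam,roi in(("top",i,c,(236,140,322,175)),("side",j,cs,(215,170,285,230))):
    print(nm,"bar")
    for a,ce,r in blobs(img,(0,0,120),(180,60,255),roi): print(a,ce.round(1),np.round(cv2.boxPoints(r),1).tolist(),onz(cam,ce,115).round(0))
```

```text
top scoopsTraceback (most recent call last):
  File "<stdin>", line 10, in <module>
  File "<stdin>", line 7, in blobs
cv2.error: OpenCV(4.12.0) /io/opencv/modules/imgproc/src/convhull.cpp:143: error: (-215:Assertion failed) total >= 0 && (depth == CV_32F || depth == CV_32S) in function 'convexHull'
```

View pics/crop1.png

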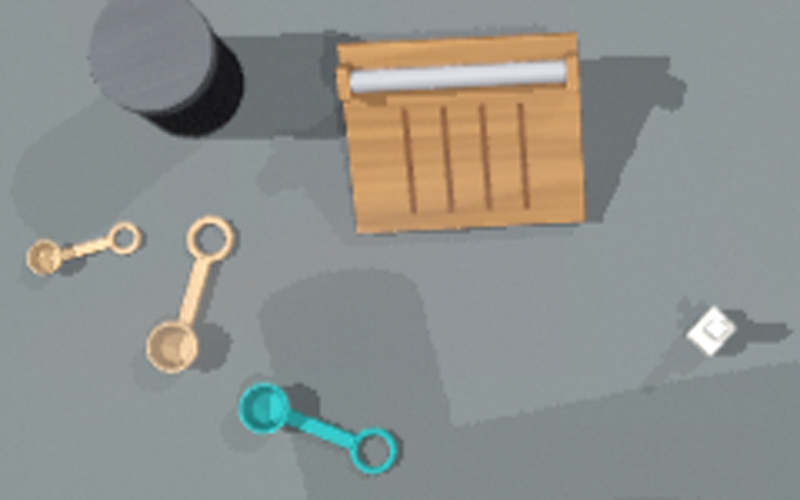

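The crop confirms the larger wooden scoop, with its ring at crop (210,238) and bowl at (172,347). It also shows the white clip at (711,330), turned about 45°, and the bar from (348,83) to (567,70).

```bash
cat >> h.py <<'E'
def blobs(img,lo,hi,roi,a0=15):
    x0,y0,x1,y1=roi; m=cv2.inRange(cv2.cvtColor(img[y0:y1,x0:x1],cv2.COLOR_BGR2HSV),lo,hi)
    n,l,st,ce=cv2.connectedComponentsWithStats(m)
    return [(st[k][4],ce[k]+[x0,y0],cv2.boxPoints(cv2.minAreaRect((np.argwhere(l==k)[:,::-1]+[x0,y0]).astype(np.float32)))) for k in range(1,n) if st[k][4]>=a0]
E
python3 - <<'E'
from h import *
i,c=cap("top"); j,cs=cap("side")
def go(t,lo,hi,z,rs,a=15):
    for nm,img,cam,roi in(("top",i,c,rs[0]),("side",j,cs,rs[1])):
        for A,ce,r in blobs(img,lo,hi,roi,a): print(t,nm,A,ce.round(1),r.round(1).tolist(),onz(cam,ce,z).round(0))
go("scoop",(5,60,80),(25,255,255),8,((140,190,225,255),(180,295,285,375)))
go("clip",(0,0,170),(180,60,255),30,((330,215,380,255),(345,185,380,230)),5)
go("bar",(0,0,140),(180,60,255),115,((243,140,312,170),(222,175,278,230)))
e=[onz(c,p,105) for p in((244.4,159.9),(310.1,156.0))];print(e)
print("ring",onz(c,(203,206.4),4),"bowl",onz(c,(191.6,239),28))
E
```

```text
scoop top 353 [195.6 227.1] [[181.89999389648438, 243.3000030517578], [197.10000610351562, 197.6999969482422], [211.1999969482422, 202.39999389648438], [196.0, 248.0]] [436. 352.   8.]
scoop top 170 [161.6 209.8] [[146.89999389648438, 207.8000030517578], [180.39999389648438, 200.89999389648438], [182.3000030517578, 210.3000030517578], [148.89999389648438, 217.3000030517578]] [490. 463.   8.]
scoop side 751 [251.2 325. ] [[221.0, 310.20001220703125], [236.8000030517578, 293.79998779296875], [277.0, 332.70001220703125], [261.20001220703125, 349.1000061035156]] [439. 345.   8.]
scoop side 430 [200.4 349.2] [[182.60000610351562, 361.79998779296875], [206.10000610351562, 323.5], [219.3000030517578, 331.6000061035156], [195.6999969482422, 369.8999938964844]] [490. 458.   8.]
clip top 123 [352.9 233.9] [[345.0, 235.0], [354.0, 226.0], [361.0, 233.0], [352.0, 242.0]] [ 421. -149.   30.]
clip side 240 [361.7 208.4] [[352.79998779296875, 195.39999389648438], [365.70001220703125, 193.60000610351562], [369.1000061035156, 219.10000610351562], [356.20001220703125, 220.8000030517578]] [ 422. -153.   30.]
bar top 329 [275.4 142. ] [[243.0, 140.0], [311.0, 140.0], [311.0, 146.0], [243.0, 146.0]] [692.  96. 115.]
bar top 442 [277.2 157.4] [[244.6999969482422, 155.6999969482422], [309.0, 152.1999969482422], [309.29998779296875, 159.10000610351562], [245.10000610351562, 162.60000610351562]] [644.  89. 115.]
bar side 337 [249.6 202.6] [[227.1999969482422, 219.1999969482422], [268.8999938964844, 180.6999969482422], [273.0, 185.10000610351562], [231.3000030517578, 223.60000610351562]] [641.  96. 115.]
[array([636.69486301, 189.32157384, 105.        ]), array([652.76486163, -10.38122296, 105.        ])]
ring [503.50664649 332.67582946   4.        ] bowl [397.13434581 357.34470409  28.        ]
```

```bash
python3 -m jog '[[0,4,3,0],[1,8.5,5,0],[2.5,13,8,0],[4,17,10,0],[6,21,10,0]]' >/dev/null
python3 -m jog '[[2,4,0,0],[4,8,0,0],[6,12,0,0],[8,16,0,0],[10,20,0,0]]' >/dev/null
python3 -m jog '[[2,4,0,0],[3,7,0,0],[3,7,-2,0],[3,7,-4,0],[3,7,-4,0]]'
python3 - <<'E'
from h import *
i,c=cap("wrist","pics/w1.png"); print(c[2],c[1]); print(proj(c,(421,-150,30)))
E
```

```text
time: 1.8
eef_pos: [407.4, -158.3, 289.1]
ee_rot: [-3.097, -0.515, 0.004]
contact_force: [-0.5, -0.3, 0.0]
finger_gap: 85.0
grip_force: 0.0
[ 485.42511859 -131.72507915  431.93676321] [[ 0.32374739 -0.89686218 -0.30137327]
 [-0.94614172 -0.30751144 -0.10125495]
 [-0.00186399  0.31792285 -0.94811475]]
[319.58059146 146.83220154]
```

View pics/w1.png

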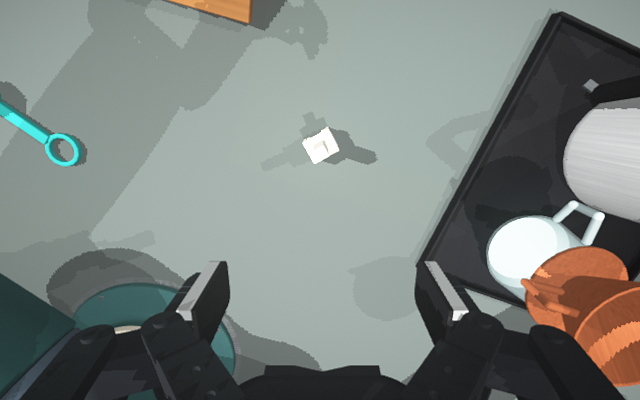

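The wrist view shows the clip at (320,146) with the tray clear to its right. I take a closer crop and fit the crown's outline.

Run:
```python
from h import *
i=cv2.imread("pics/w1.png"); i2,c=cap("wrist")
x0,y0,x1,y1=290,116,350,176
cv2.imwrite("pics/w1c.png",cv2.resize(i2[y0:y1,x0:x1],(600,600),interpolation=cv2.INTER_CUBIC))
m=cv2.inRange(cv2.cvtColor(i2[y0:y1,x0:x1],cv2.COLOR_BGR2HSV),(0,0,190),(180,50,255))
p=np.argwhere(m>0)[:,::-1]+[x0,y0]
w=np.array([onz(c,q,31)[:2] for q in p]).astype(np.float32)
print(len(p),cv2.minAreaRect(w),cv2.boxPoints(cv2.minAreaRect(w)))
```

```text
791 ((423.0054931640625, -149.93942260742188), (34.067909240722656, 37.754154205322266), 47.782745361328125) [[ 397.57922 -149.87048]
 [ 425.54004 -175.23914]
 [ 448.43176 -150.00836]
 [ 420.47095 -124.63971]]
```

View pics/w1c.png

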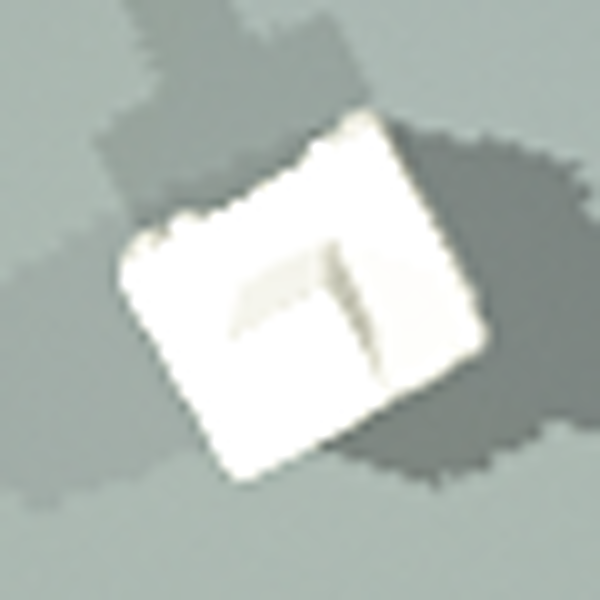

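Run:
```python
from h import *
i2,c=cap("wrist"); s=status.state()
P={k:onz(c,(290+u/10,116+v/10),31)[:2] for k,u,v in(("bl",240,482),("br",488,340),("tl",120,265),("tr",372,108))}
for k in P: print(k,P[k].round(1))
a=P["br"]-P["bl"];b=P["bl"]-P["tl"];g=P["br"]-P["tr"]
for q in(a,b,g): print(np.linalg.norm(q),np.degrees(np.arctan2(q[1],q[0])))
print("ctr",sum(P.values())/4)
R=Ro.from_rotvec(s["ee_rot"]).as_matrix(); print(s["eef_pos"],"tool y deg",np.degrees(np.arctan2(R[1,1],R[0,1])),"z",R[:,2], s["joint_pos"])
# post top centre in image (235..390)
print("post top", onz(c,(290+31.0,116+36.0),77)[:2])
```

```text
bl [ 398.7 -151.4]
br [ 425.9 -175. ]
tl [ 419.9 -128.7]
tr [ 448. -152.]
35.948289991161545 -41.037211647068304
31.049137501097494 -132.98228384881617
31.967311424777456 -133.92697042644062
ctr [ 423.13189522 -151.75706355]
[ 407.99838065 -159.06033646  292.3752441 ] tool y deg -71.18200099699577 z [ 8.00737405e-04 -3.93892375e-04 -9.99999602e-01] [-4.29978865e-01 -4.21815876e-01  1.82204911e+00 -2.46027740e-05
  1.74046738e+00  8.12377056e-01]
post top [ 424.17709918 -152.20144853]
```

```bash
python3 -m jog '[[0.5,0.3,-2,-8],[1,0.6,-4,-16],[1.45,0.7,-6,-24],[1.45,0.7,-8,-32],[1.45,0.7,-10,-40]]' 6 20 >/dev/null
python3 -m jog '[[0,0,-2,-8],[0,0,-4,-16],[0,0,-5,-21.3],[0,0,-5,-21.3],[0,0,-5,-21.3]]'
python3 - <<'E'
from h import *
i,c=cap("wrist","pics/w2.png"); print(proj(c,(422.5,-152,77)))
s=status.state();R=Ro.from_rotvec(s["ee_rot"]).as_matrix(); print(s["eef_pos"],np.degrees(np.arctan2(R[1,1],R[0,1])))
u,v=proj(c,(422.5,-152,40)).astype(int)
for a,ce,r in blobs(i,(0,0,200),(180,50,255),(max(u-70,0),max(v-70,0),u+70,min(v+70,400)),50): print(a,ce,r.tolist(),[onz(c,q,31)[:2].round(1).tolist() for q in r])
E
```

```text
time: 2.95
eef_pos: [422.8, -152.2, 142.6]
ee_rot: [2.93, -1.134, 0.002]
contact_force: [-0.7, -0.1, -0.1]
finger_gap: 60.3
grip_force: 0.0
[323.21505596 216.04435457]
[ 422.93345791 -152.22701269  142.72248212] -132.3177992480053
172 [322.28488372 170.49418605] [[305.8788757324219, 172.99632263183594], [306.0586853027344, 167.06239318847656], [339.1797790527344, 168.06605529785156], [338.9999694824219, 173.99998474121094]] [[446.0, -154.7], [449.4, -158.1], [431.0, -177.2], [427.4, -173.9]]
1720 [321.99186047 199.41104651] [[304.0, 175.0], [340.0, 175.0], [340.0, 227.0], [304.0, 227.0]] [[445.8, -152.4], [426.2, -173.9], [392.0, -143.9], [412.7, -121.2]]
```

View pics/w2.png

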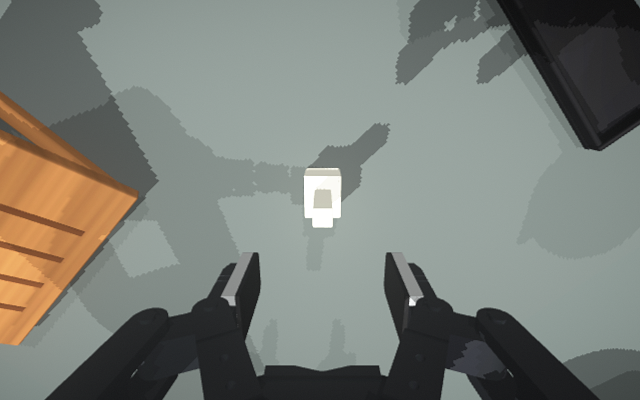

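```bash
python3 -m jog '[[0,0.05,-3,0],[0,0.05,-6,0],[0,0.05,-9,0],[0,0.05,-10,0],[0,0.05,-10,0]]' >/dev/null
python3 -m jog '[[0,0,0,0],[0,0,0,0],[0,0,0,0],[0,0,0,0],[0,0,0,0]]' 0 30
python3 -m jog '[[0,0,0,0],[0,0,0,0],[0,0,3,0],[0,0,7,0],[0,0,12,0]]'
```

```text
time: 4.0
eef_pos: [423.0, -151.6, 42.4]
ee_rot: [2.928, -1.137, 0.003]
contact_force: [-1.2, -0.8, 6.5]
finger_gap: 13.4
grip_force: 34.3
time: 4.5
eef_pos: [421.6, -151.0, 161.7]
ee_rot: [-2.928, 1.137, 0.004]
contact_force: [1.3, -0.5, -1.0]
finger_gap: 13.1
grip_force: 33.2
```

```bash
python3 -m jog '[[0,3,4,8],[3,7,7,16],[6,11,7,24],[9,15,7,32],[12,19,7,40]]' >/dev/null
python3 -m jog '[[4,4,0,6.9],[6.2,5,0,6.9],[6.2,5,0,6.9],[6.2,5,0,6.9],[6.2,5,0,6.9]]'
python3 - <<'E'
from h import *
i,c=cap("wrist","pics/w3.png"); t,ct=cap("top","pics/top1.png")
s=status.state();R=Ro.from_rotvec(s["ee_rot"]).as_matrix(); print(s["eef_pos"],np.degrees(np.arctan2(R[1,1],R[0,1])))
for q in((637,188,105),(653,-9,105)): print(proj(c,q))
E
```

```text
time: 5.5
eef_pos: [599.6, 82.4, 231.5]
ee_rot: [3.139, 0.121, -0.0]
contact_force: [-0.9, 0.2, -0.8]
finger_gap: 13.4
grip_force: 33.3
[599.56930658  82.17720998 231.77256615] -85.61162817595466
[197.75638013 137.51567108]
[438.04072995 136.55834301]
```

View pics/w3.png

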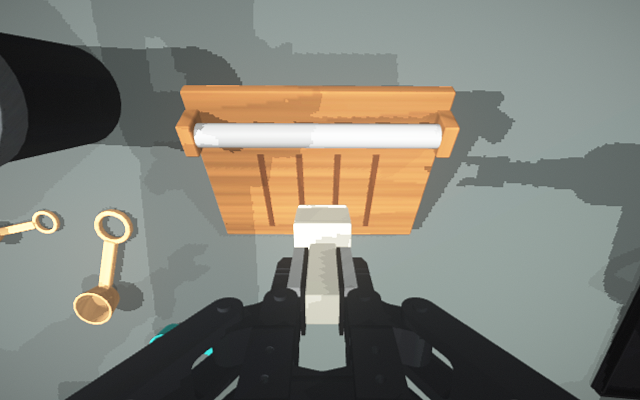

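The wrist view shows the clip held upright and centred at column 323, with the bar from (195,135) to (441,135). The chosen scoop's ring is at (113,227) and its bowl at (96,305). I refine the bar axis and the scoop from this view.

Run:
```python
from h import *
i,c=cap("wrist")
hsv=cv2.cvtColor(i,cv2.COLOR_BGR2HSV)
pts=[]
for u in range(205,436,5):
    m=(hsv[110:160,u,1]<60)&(hsv[110:160,u,2]>110); r=np.where(m)[0]
    if len(r)>15: pts.append((u,110+r.mean(),len(r)))
pts=np.array(pts); k=np.polyfit(pts[:,0],pts[:,1],1); print("width",np.median(pts[:,2]),k)
L,Rr=[onz(c,(u,np.polyval(k,u)),104.6) for u in(194.5,442)]
d=L-Rr; print(L.round(1),Rr.round(1),"mid",((L+Rr)/2).round(1),np.linalg.norm(d),np.degrees(np.arctan2(d[1],d[0])))
# scoop
for a,ce,r in blobs(i,(5,60,80),(25,255,255),(60,195,145,330),200): print(a,ce,r.round(0).tolist())
print("ring",onz(c,(113,227),4),"handle end",onz(c,(110,246),8),"bowl rim",onz(c,(96,305),28))
s=status.state(); print(s["eef_pos"],s["joint_pos"])
```

```text
width 25.0 [4.54440333e-03 1.33811748e+02]
[639.1 190.7 104.6] [653.8 -12.6 104.6] mid [646.4  89.  104.6] 203.76973931394855 94.14004448132913
1723 [101.5925711  288.97968659] [[69.0, 317.0], [101.0, 205.0], [142.0, 217.0], [111.0, 329.0]]
ring [501.88843197 334.43070667   4.        ] handle end [477.43762455 338.75090316   8.        ] bowl rim [403.70074276 353.31156023  28.        ]
[599.65406565  82.20974821 231.8083772 ] [ 9.41094402e-02 -3.59789276e-02  1.59726017e+00 -1.33819865e-05
  1.57956792e+00  1.58831836e+00]
```

```bash
python3 -m jog '[[2.5,0.4,-1,0],[4.65,0.7,-3,0],[4.65,0.7,-5,0],[4.65,0.7,-6.7,0],[4.65,0.7,-6.7,0]]' - 40
python3 - <<'E'
from h import *
i,c=cap("side"); cv2.imwrite("pics/s2.png",cv2.resize(i[130:270,190:330],(800,600)[:1]*1+(600,) if 0 else (600,600),interpolation=cv2.INTER_CUBIC)); print(status.state()["eef_pos"],status.state()["contact_force"])
E
```

```text
time: 6.15
eef_pos: [645.4, 89.4, 161.8]
ee_rot: [3.139, 0.121, -0.005]
contact_force: [-0.2, -0.7, -0.9]
finger_gap: 13.3
grip_force: 40.1
[645.8905582   89.51133471 163.78849561] [ 0.81710447 -0.5070377  -0.12035046]
```

View pics/s2.png

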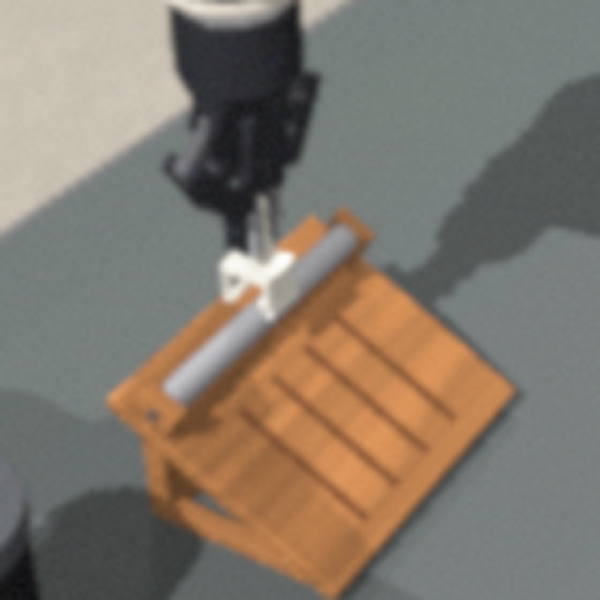

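The side crop shows the clip squarely above the bar at (255,280), straddling it near its middle. I lower it until it touches.

```bash
python3 -m jog '[[0,0,-0.5,0],[0,0,-1,0],[0,0,-1.3,0],[0,0,-1.4,0],[0,0,-1.4,0]]' | grep -E "eef|contact"
python3 -m jog '[[0,0,-0.1,0],[0,0,-0.2,0],[0,0,-0.2,0],[0,0,-0.2,0]]'  | grep -E "eef|contact"
```

```text
eef_pos: [646.6, 89.9, 150.3]
contact_force: [1.0, 0.4, -0.9]
eef_pos: [646.6, 89.9, 148.3]
contact_force: [0.6, -0.1, -0.7]
```

```bash
for k in 1 2; do python3 -m jog '[[0,0,-0.1,0],[0,0,-0.1,0],[0,0,-0.1,0]]'  | grep -E "eef|contact"; done
```

```text
eef_pos: [646.6, 89.8, 147.3]
contact_force: [0.7, -0.4, -0.3]
eef_pos: [646.7, 89.9, 146.4]
contact_force: [1.1, 0.2, -0.4]
```

```bash
python3 -m jog '[[0,0,0,0],[-0.37,-0.03,-0.01,0],[-0.74,-0.06,-0.05,0],[-1.1,-0.09,-0.1,0],[-1.47,-0.11,-0.18,0]]' - 20 | grep -vE "ee_rot"
python3 -m jog '[[-0.37,-0.03,-0.1,0],[-0.7,-0.06,-0.22,0],[-1.04,-0.09,-0.37,0],[-1.37,-0.11,-0.53,0],[-1.37,-0.11,-0.53,0]]' | grep -vE "ee_rot"
python3 - <<'E'
from h import *
i,c=cap("side"); cv2.imwrite("pics/s3.png",cv2.resize(i[160:240,210:310],(800,600),interpolation=cv2.INTER_CUBIC)); print(status.state()["eef_pos"],status.state()["contact_force"])
E
```

```text
time: 8.2
eef_pos: [632.6, 88.7, 145.4]
contact_force: [6.3, 0.9, 2.7]
finger_gap: 13.5
grip_force: 40.8
time: 8.7
eef_pos: [618.6, 87.7, 140.0]
contact_force: [4.7, -0.2, 4.3]
finger_gap: 13.0
grip_force: 41.2
[618.67923128  87.63819627 140.07805659] [4.94832162 0.99691492 4.82204612]
```

View pics/s3.png

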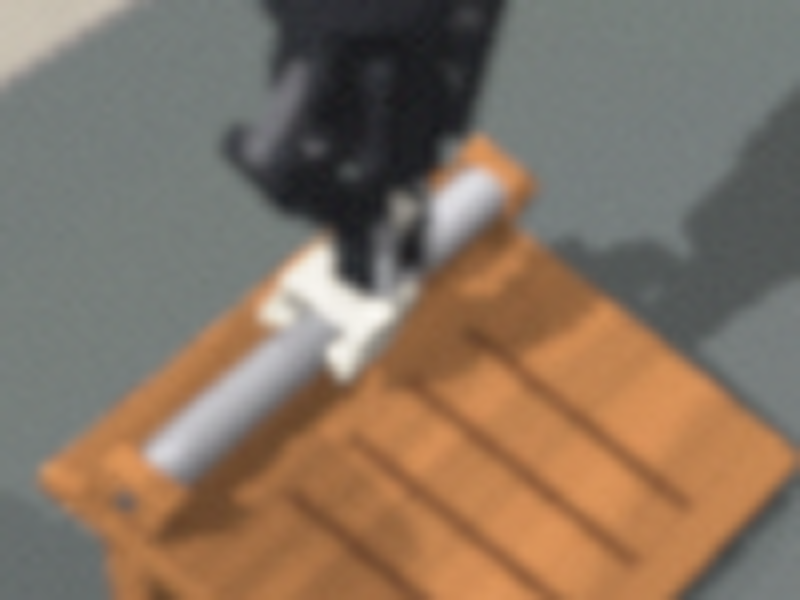

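The crop shows the clip tilted in the grasp about parallel to the board, with the bar between its arms at (330,345). I push along the board's normal.

```bash
python3 -m jog '[[-0.15,-0.01,0,0],[-0.03,0,-0.18,0],[0.09,0.01,-0.33,0],[0.18,0.01,-0.5,0],[0.18,0.01,-0.5,0]]' - 40| grep -E "eef|contact"
python3 -m jog '[[0.1,0.01,-0.18,0],[0.19,0.02,-0.36,0],[0.28,0.02,-0.54,0],[0.28,0.02,-0.54,0]]' | grep -E "eef|contact"
python3 -m jog '[[0.1,0.01,-0.18,0],[0.19,0.02,-0.35,0],[0.19,0.02,-0.35,0]]' | grep -E "eef|contact"
```

```text
eef_pos: [620.3, 87.8, 135.1]
contact_force: [0.4, -0.8, 7.9]
eef_pos: [622.9, 88.0, 128.5]
contact_force: [6.3, 0.8, -1.7]
eef_pos: [624.2, 88.1, 126.8]
contact_force: [-10.8, -1.1, 18.7]
```

```bash
python3 -m jog '[[0,0,0,0],[0,0,0,0],[0,0,0,0],[0,0,0,0]]' 6 | grep -E "eef|contact|gap"
python3 -m jog '[[0,0,2,0],[0,0,5,0],[-3,0,9,0],[-6,0,10,0],[-6,0,10,0]]' | grep -E "time|eef|contact"
python3 - <<'E'
from h import *
w,cw=cap("wrist","pics/w4.png"); s,cs=cap("side","pics/s4.png"); t,ct=cap("top","pics/t4.png")
b=np.array([646.5,89,104.6]); u=np.array([.997,.077,0])
T=b+62*(-.469*u+np.array([0,0,.883]))
for n,i,c in(("w",w,cw),("s",s,cs)):
    p=proj(c,T); q=proj(c,b+u*0); print(n,"posttop",p,"bar",q)
    x,y=p.astype(int); 
    for a,ce,r in blobs(i,(0,0,150),(180,70,255),(x-60,y-60,x+60,y+60),20): print(a,ce.round(1),r.round(1).tolist())
x0,y0=proj(cw,b).astype(int)
A=cv2.resize(w[y0-60:y0+60,x0-60:x0+60],(400,400),interpolation=cv2.INTER_CUBIC)
x1,y1=proj(cs,b).astype(int)
B=cv2.resize(s[y1-30:y1+30,x1-30:x1+30],(400,400),interpolation=cv2.INTER_CUBIC)
cv2.imwrite("pics/m4.png",np.hstack([A,B])); print(x0,y0,x1,y1)
E
```

```text
eef_pos: [624.5, 88.1, 124.9]
contact_force: [0.0, -0.0, -0.1]
finger_gap: 60.3
time: 10.85
eef_pos: [563.3, 88.3, 228.2]
contact_force: [1.0, -0.6, 0.6]
w posttop [331.34693553 136.7731946 ] bar [329.76513597  89.90997339]
4411 [330.1  97.7] [[271.0, 76.0], [390.0, 76.0], [390.0, 142.0], [271.0, 142.0]]
s posttop [257.73372409 191.05273589] bar [250.00134239 203.51590107]
1744 [219.6 147.4] [[197.0, 131.0], [257.0, 131.0], [257.0, 179.0], [197.0, 179.0]]
454 [250.8 201.1] [[227.1999969482422, 220.0], [262.29998779296875, 176.10000610351562], [273.6000061035156, 185.0], [238.39999389648438, 229.0]]
329 89 250 203
```

View pics/m4.png

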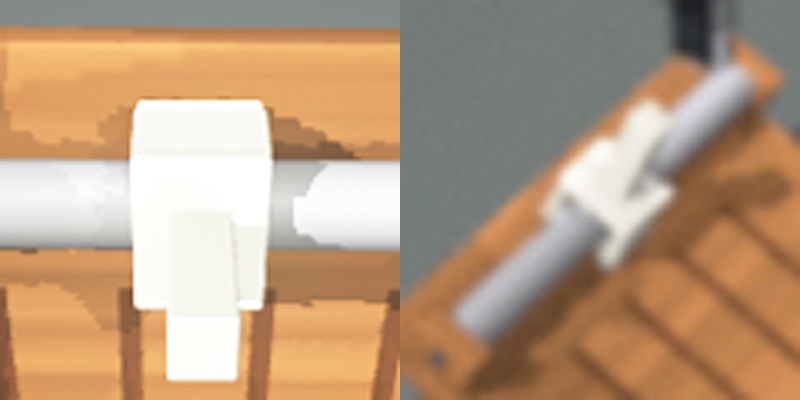

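The left half shows the clip astride the bar. The bar's axis is at crop row 203, the crown's edges at rows 158 and 308, and the top of the post at (202,348). The right half agrees. I check the tilt and seating from these rows.

Run:
```python
from h import *
from scipy.optimize import least_squares
w,c=cap("wrist"); b=np.array([646.5,89,104.6]); u=np.array([.997,.077,0]);k=np.array([0,0,1.])
obs=np.array([76.4,121.4,123.8,143.0,90.0])
def rows(th,sd,dx):
    z=-np.sin(th)*u+np.cos(th)*k; x=np.cos(th)*u+np.sin(th)*k; o=b+dx*u
    f=lambda X,Z: proj(c,o+x*X+z*(Z-15+sd))[1]
    return np.array([f(18.5,31),f(-18.5,31),f(7,77),f(-7,77),proj(c,o)[1]])
for t in(24,26,28,30): print(t,(rows(np.radians(t),0,0)-obs).round(1))
r=least_squares(lambda p:rows(*p)-obs,[.49,0,0]);print(np.degrees(r.x[0]),r.x[1:],r.fun)
print(status.state()["eef_pos"])
```

```text
24 [-0.8  1.9 -0.   0.2  1.3]
26 [0.4 2.1 3.3 2.8 1.3]
28 [1.6 2.2 6.5 5.3 1.3]
30 [2.8 2.4 9.6 7.7 1.3]
25.232403790649144 [-0.76849578  0.61779315] [-1.50717232  0.6526101   0.32806249  0.20748887  0.43047356]
[564.92647582  88.08224593 224.42730479]
```

```bash
cat > tilt.py <<'E'
from h import *
from scipy.optimize import least_squares
w,c=cap("wrist"); b=np.array([646.5,89,104.6]); u=np.array([.997,.077,0]);k=np.array([0,0,1.])
g=cv2.GaussianBlur(cv2.cvtColor(w,cv2.COLOR_BGR2GRAY),(3,3),0).astype(float)
hs=cv2.cvtColor(w,cv2.COLOR_BGR2HSV)
pt=proj(c,b+55*(-.44*u+.9*k)); bx,by=proj(c,b)
def run(x):  # bounds of low-saturation run about the bar row
    col=hs[:,int(round(x)),1]<70; y=int(by); a=y
    while col[a]:a-=1
    z=y
    while col[z]:z+=1
    return a+.5,z-.5
bar=np.median([np.mean(run(bx+d)) for d in list(range(-60,-35))+list(range(35,60))])
bot=np.median([run(pt[0]-2+d)[1] for d in range(-5,6)])   # post front lower edge of top
frt=np.median([run(bx-1+d)[1] for d in(-18,-17,-16,-15,15,16,17)]); 
cols=g[int(by)-25:int(by)+5,int(bx)-15:int(bx)+15].mean(1); 
print("bar",bar,by,"post bottom",bot,"front",[run(bx-1+d)[1] for d in(-18,-16,-14,14,16,18)])
for t in(22,24,26,28,30):
    th=np.radians(t); z=-np.sin(th)*u+np.cos(th)*k; x=np.cos(th)*u+np.sin(th)*k
    print(t,(proj(c,b-7*x+62*z)[1]-by).round(1),"obs",bot-bar)
E
python3 tilt.py; python3 tilt.py|head -1
```

```text
bar 91.25 91.35076895999485 post bottom 145.5 front [123.5, 123.5, 123.5, 123.5, 123.5, 123.5]
22 49.4 obs 54.25
24 52.1 obs 54.25
26 54.7 obs 54.25
28 57.2 obs 54.25
30 59.6 obs 54.25
bar 91.25 91.3291644734899 post bottom 145.5 front [123.5, 123.5, 123.5, 123.5, 123.5, 123.5]
```

```bash
python3 -m jog '[[3,0,0,0],[5.96,0,-2,0],[5.96,0,-5,0],[5.96,0,-8,0],[5.96,0,-9.6,0]]' | grep -E "eef|contact"
python3 -m jog '[[0,0,0,0],[0,0,0,0],[0,0,0,0],[0,0,0,0],[0,0,0,0]]' 0 40 | grep -E "eef|contact|gap"
python3 -m jog '[[-0.12,-0.01,-0.06,0],[-0.25,-0.02,-0.14,0],[-0.25,-0.02,-0.14,0],[-0.25,-0.02,-0.14,0]]' | grep -E "eef|contact|gap"
python3 -m jog '[[0,0,0,0],[0,0,0,0],[0,0,0,0]]' 6 | grep -E "eef|contact|gap"
python3 -m jog '[[0,0,2,0],[0,0,5,0],[-3,0,9,0],[-6,0,10,0],[-6,0,10,0]]' | grep -E "time|eef"
python3 -m jog '[[0,0,0,0],[0,0,0,0]]' >/dev/null; python3 tilt.py
```

```text
eef_pos: [623.6, 88.0, 125.5]
contact_force: [0.1, -1.4, -0.7]
eef_pos: [625.0, 88.2, 131.2]
contact_force: [-0.7, -0.2, 6.9]
finger_gap: 13.2
eef_pos: [623.3, 88.0, 130.4]
contact_force: [4.3, -0.6, 7.9]
finger_gap: 13.2
eef_pos: [621.6, 87.9, 127.9]
contact_force: [-0.0, -1.0, -0.5]
finger_gap: 55.8
time: 13.35
eef_pos: [560.3, 88.1, 230.9]
bar 87.0 87.3118289395803 post bottom 147.5 front [119.5, 119.5, 119.5, 119.5, 119.5, 119.5]
22 48.2 obs 60.5
24 50.9 obs 60.5
26 53.6 obs 60.5
28 56.1 obs 60.5
30 58.5 obs 60.5
```

```bash
python3 -m jog '[[0,0,0,0],[0,0,0,0],[0,0,0,0]]' |grep eef; python3 tilt.py
python3 - <<'E'
from h import *
w,c=cap("wrist","pics/w5.png"); p=proj(c,(618,87,159)); x=int(p[0])-2
print(p,[tuple(map(int,w[y,x])) for y in range(int(p[1])-30,int(p[1])+22,3)])
s=cap("side","pics/s5.png")
E
```

```text
eef_pos: [562.0, 87.9, 227.5]
bar 87.0 87.35881544516768 post bottom 147.5 front [119.5, 119.5, 119.5, 119.5, 119.5, 118.5]
22 48.1 obs 60.5
24 50.8 obs 60.5
26 53.4 obs 60.5
28 55.9 obs 60.5
30 58.3 obs 60.5
[330.62047816 133.46603008] [(244, 250, 251), (245, 250, 251), (245, 251, 251), (245, 251, 251), (245, 251, 251), (245, 251, 251), (245, 251, 251), (246, 251, 251), (245, 251, 251), (245, 250, 251), (249, 253, 253), (248, 252, 253), (248, 252, 253), (248, 252, 252), (249, 252, 253), (107, 165, 225), (102, 168, 230), (105, 172, 234)]
```

```bash
python3 -m jog '[[3,0,0,0],[6,0,-2,0],[6,0,-5,0],[6,0,-8,0],[6,0,-9.9,0]]' | grep -E "eef|contact"
python3 -m jog '[[0,0,0,0],[0,0,0,0],[0,0,0,0],[0,0,0,0],[0,0,0,0]]' 0 40 | grep -E "eef|contact|gap"
python3 -m jog '[[0.1,0.01,0,0],[0.18,0.01,0,0],[0.18,0.01,0,0],[0.18,0.01,0,0]]' | grep -E "eef|contact|gap"
python3 -m jog '[[0,0,0,0],[0,0,0,0],[0,0,0,0]]' 6 | grep -E "eef|contact|gap"
python3 -m jog '[[0,0,2,0],[0,0,5,0],[-3,0,9,0],[-6,0,9.9,0],[-6,0,9.9,0]]' | grep -E "time|eef"
python3 -m jog '[[0,0,0,0],[0,0,0,0],[0,0,0,0]]' >/dev/null; python3 tilt.py
```

```text
eef_pos: [621.2, 87.9, 126.2]
contact_force: [0.4, 0.8, -0.9]
eef_pos: [622.4, 88.0, 130.7]
contact_force: [-1.7, 0.1, 6.4]
finger_gap: 13.4
eef_pos: [622.8, 88.0, 130.8]
contact_force: [-17.2, -1.0, 14.5]
finger_gap: 13.1
eef_pos: [623.7, 88.1, 129.1]
contact_force: [-0.5, -0.3, 1.3]
finger_gap: 56.4
time: 16.25
eef_pos: [562.3, 88.2, 230.9]
bar 90.0 89.88286012925447 post bottom 150.5 front [121.5, 121.5, 121.5, 121.5, 121.5, 121.5]
22 48.7 obs 60.5
24 51.4 obs 60.5
26 54.0 obs 60.5
28 56.5 obs 60.5
30 58.8 obs 60.5
```

```bash
python3 -m jog '[[0,0,-2,0],[1,0,-4,0],[2.3,-0.1,-7,0],[2.3,-0.1,-8.2,0],[2.3,-0.1,-8.2,0]]' 0 40| grep -E "eef|contact"
for k in 1 2 3 4; do python3 -m jog '[[0.15,0.01,0,0],[0.3,0.02,0,0],[0.3,0.02,0,0]]' | grep -E "eef|contact"; done
```

```text
eef_pos: [585.8, 86.9, 143.6]
contact_force: [-0.7, 0.4, -0.3]
eef_pos: [590.0, 87.3, 147.3]
contact_force: [0.1, 0.5, 0.1]
eef_pos: [592.7, 87.4, 146.0]
contact_force: [0.4, 0.1, -0.2]
eef_pos: [595.7, 87.6, 145.8]
contact_force: [-0.5, -0.5, -0.1]
eef_pos: [598.7, 87.8, 146.0]
contact_force: [-2.3, -0.7, 2.3]
```

```bash
for k in 1 2; do python3 -m jog '[[0.07,0,0,0],[0.14,0.01,0,0],[0.14,0.01,0,0]]' | grep -E "eef|contact"; done
python3 -m jog '[[-1,0,2,0],[-3,0,5,0],[-3.7,0,8,0],[-3.7,0,8,0],[-3.7,0,8,0]]' 8 | grep -E "time|eef"
python3 -m jog '[[0,0,0,0],[0,0,0,0],[0,0,0,0]]' >/dev/null; python3 tilt.py
```

```text
eef_pos: [600.1, 87.9, 145.9]
contact_force: [-2.1, 0.1, 2.9]
eef_pos: [601.5, 88.0, 145.8]
contact_force: [-1.9, -0.7, 1.7]
time: 19.4
eef_pos: [564.6, 88.1, 226.3]
bar 90.5 90.48817249903205 post bottom 144.5 front [122.5, 122.5, 122.5, 122.5, 122.5, 122.5]
22 49.2 obs 54.0
24 51.9 obs 54.0
26 54.5 obs 54.0
28 57.0 obs 54.0
30 59.4 obs 54.0
```

```bash
python3 -m jog '[[-2,4,0,-3],[-4,8.5,0,-6],[-6,13,0,-9],[-8,17,0,-12],[-10,21,0,-15]]' >/dev/null
python3 -m jog '[[-2,4,0,-2.6],[-2.5,4.7,0,-2.6],[-2.5,4.7,0,-2.6],[-2.5,4.7,0,-2.6],[-2.5,4.7,0,-2.6]]' | grep -E "time|eef"
cat > sc.py <<'E'
from h import *
w,c=cap("wrist","pics/w6.png"); s=status.state();R=Ro.from_rotvec(s["ee_rot"]).as_matrix()
print(s["eef_pos"],np.degrees(np.arctan2(R[1,1],R[0,1])))
m=cv2.inRange(cv2.cvtColor(w,cv2.COLOR_BGR2HSV),(5,50,60),(28,255,255))
cs,h=cv2.findContours(m,cv2.RETR_CCOMP,cv2.CHAIN_APPROX_NONE)
for k,q in enumerate(cs):
    a=cv2.contourArea(q)
    if a>150:
        (x,y),r=cv2.minEnclosingCircle(q); M=cv2.moments(q); ce=(M["m10"]/M["m00"],M["m01"]/M["m00"])
        print("hole" if h[0][k][3]>=0 else "out",a,np.round(ce,1),round(r,1),onz(c,ce,6).round(1))
print(proj(c,(502,334,4)),proj(c,(399,356,14)))
E
python3 sc.py
```

```text
time: 20.75
eef_pos: [440.1, 344.0, 225.8]
[440.10928483 344.00337415 225.87681233] -103.24185057171007
out 1654.0 [214.5 145.2] 48.2 [491.1 455.6   6. ]
hole 284.5 [245.4 126.6] 10.5 [502.8 415.9   6. ]
out 3433.5 [318.3 158.4] 71.1 [450.1 346.3   6. ]
hole 690.0 [318.4 108. ] 15.4 [503.6 333.5   6. ]
hole 248.5 [319.4  95.9] 19.3 [515.4 329.5   6. ]
out 7239.0 [520.6  23.1] 99.2 [536.9 118.    6. ]
[318.24152395 109.51038016] [320.30918352 204.17346104]
```

Run:
```python
from h import *
w,c=cap("wrist")
m=cv2.inRange(cv2.cvtColor(w,cv2.COLOR_BGR2HSV),(5,50,60),(28,255,255))
P=[]
for y in range(132,176,4):
    r=np.where(m[y,285:350])[0]+285; P.append((y,r.min(),r.max())); 
print(P)
a,b=[onz(c,((p[1]+p[2])/2,p[0]),10) for p in(P[0],P[-1])]; print(a,b,np.degrees(np.arctan2(*(a-b)[1::-1])))
rows=np.where(m[:,318])[0]; print(rows.min(),rows.max())
```

```text
[(132, np.int64(312), np.int64(325)), (136, np.int64(312), np.int64(325)), (140, np.int64(312), np.int64(325)), (144, np.int64(312), np.int64(325)), (148, np.int64(312), np.int64(325)), (152, np.int64(312), np.int64(325)), (156, np.int64(312), np.int64(325)), (160, np.int64(312), np.int64(325)), (164, np.int64(312), np.int64(325)), (168, np.int64(312), np.int64(325)), (172, np.int64(312), np.int64(324))]
[479.19935536 339.11749552  10.        ] [435.82712926 350.04637598  10.        ] -14.142900071586427
87 229
```

```bash
python3 -m jog '[[0.9,0.05,-4,-0.8],[1.78,0.1,-8,-0.8],[1.78,0.1,-12,-0.8],[1.78,0.1,-16,-0.8],[1.78,0.1,-20,-0.8]]' 5 40 >/dev/null
python3 -m jog '[[0,0,0,0],[0,0,-0.5,0],[0,0,-1,0],[0,0,-1.3,0],[0,0,-1.3,0]]' | grep -E "time|eef|contact|gap"
python3 -m jog '[[0,0,0,0],[0,0,0,0],[0,0,0,0]]' | grep -E "time|eef|contact|gap"
```

```text
time: 21.85
eef_pos: [457.5, 346.2, 13.7]
contact_force: [-0.6, -0.1, 0.1]
finger_gap: 49.7
time: 22.15
eef_pos: [457.3, 346.1, 13.2]
contact_force: [-0.3, 0.2, 0.7]
finger_gap: 50.1
```

```bash
python3 -m jog '[[0,-0.1,-0.4,0],[0,-0.1,-0.8,0],[0,-0.1,-0.95,0],[0,-0.1,-0.95,0],[0,-0.1,-0.95,0]]' | grep -E "eef|contact"
python3 -m jog '[[0,0,0,0],[0,0,0,0],[0,0,0,0],[0,0,0,0],[0,0,0,0]]' 0 40 | grep -E "eef|contact|gap|grip"
python3 -m jog '[[0,0,1,0],[0,0,4,0],[0,0,8,0],[0,0,12.5,0],[0,0,17,0]]' | grep -E "eef|contact|gap|grip"
python3 -m jog '[[0,0,2.5,0],[0,0,2.5,0],[0,0,2.5,0]]' | grep -E "time|eef|contact|gap|grip"
python3 sc.py
```

```text
eef_pos: [457.2, 345.0, 3.3]
contact_force: [-0.2, -0.1, 0.5]
eef_pos: [457.3, 345.1, 3.7]
contact_force: [-1.1, -0.4, 3.5]
finger_gap: 12.6
grip_force: 39.8
eef_pos: [456.8, 344.8, 175.6]
contact_force: [-0.0, 0.3, -1.5]
finger_gap: 12.3
grip_force: 39.3
time: 23.95
eef_pos: [457.1, 345.0, 198.8]
contact_force: [-0.1, -0.2, -1.6]
finger_gap: 12.9
grip_force: 39.4
[456.85930864 344.81095971 197.65753203] -103.96259571136176
out 1831.0 [213.2 166.3] 51.3 [491.  455.4   6. ]
hole 308.5 [245.2 146.2] 10.6 [503.1 416.    6. ]
out 12115.5 [321.3 220.3] 125.0 [404.  359.5   6. ]
hole 3645.0 [321.  169.5] 35.5 [460.2 345.8   6. ]
hole 601.5 [345.9 140.6] 28.7 [483.6 313.6   6. ]
out 9660.0 [535.9  29.7] 95.8 [541.  119.9   6. ]
[322.36120685 127.56007929] [325.50242399 226.45380808]
```

```bash
python3 -m jog '[[1,-4,0.5,4],[3,-8.5,0.5,8],[5,-13,0.5,12],[7,-17,0.5,16],[9,-21,0.5,18.3]]' - 40 >/dev/null
python3 -m jog '[[1,-2.5,0,0],[1,-3.5,0,0],[1,-3.5,0,0],[1,-3.5,0,0],[1,-3.5,0,0]]' | grep -E "time|eef|contact|gap|grip"
cat > rp.py <<'E'
from h import *
w,c=cap("wrist"); s=status.state();R=Ro.from_rotvec(s["ee_rot"]).as_matrix();e=np.array(s["eef_pos"])
print(e,np.degrees(np.arctan2(R[1,1],R[0,1])))
ring=e+46.7*R[:,0]+[0,0,.5]; pr=proj(c,ring); print("ring nominal",ring.round(1),pr)
T=np.array([619.8,87.2,160.5]); pp=proj(c,T); print("post top px",pp)
m=cv2.inRange(cv2.cvtColor(w,cv2.COLOR_BGR2HSV),(0,0,150),(180,60,255))
x,y=pp.astype(int); q=cv2.inRange(cv2.cvtColor(w,cv2.COLOR_BGR2HSV),(5,50,60),(28,255,255))
t=np.array([ring+22*np.array([np.cos(a),np.sin(a),0]) for a in np.linspace(0,6.28,37)])
im=w.copy()
for v in t: cv2.circle(im,tuple(proj(c,v).astype(int)),1,(255,0,255),-1)
cv2.imwrite("pics/r.png",im)
for n,M in(("wood",q),("white",m)):
    row=M[int(pr[1])]; r=np.where(row[250:400])[0]+250; print(n,"row",[ (int(g[0]),int(g[-1])) for g in np.split(r,np.where(np.diff(r)>1)[0]+1) if len(g)])
    col=M[:,int(pr[0])]; r=np.where(col)[0]; print(n,"col",[ (int(g[0]),int(g[-1])) for g in np.split(r,np.where(np.diff(r)>1)[0]+1) if len(g)])
print("ring edges pred rows", [proj(c,ring+k*R[:,0])[1].round(1) for k in(22,16,-16)], "cols",[proj(c,ring+k*R[:,1])[0].round(1) for k in(-22,-16,16,22)])
E
python3 rp.py
```

```text
time: 25.0
eef_pos: [556.8, 101.2, 203.2]
contact_force: [-0.3, 0.7, 0.3]
finger_gap: 12.4
grip_force: 39.4
[556.8275946  101.15058576 203.30909757] -85.58386774695259
ring nominal [603.4 104.7 203.8] [322.7624162  173.18469584]
post top px [355.93837093 128.61563344]
wood row [(250, 359), (362, 399)]
wood col [(21, 65), (96, 371)]
white row [(360, 366)]
white col [(0, 1), (66, 94), (125, 125), (127, 129), (134, 134)]
ring edges pred rows [np.float64(123.2), np.float64(137.4), np.float64(206.6)] cols [np.float64(273.9), np.float64(287.2), np.float64(358.3), np.float64(371.6)]
```

```bash
python3 -m jog '[[0.8,-0.9,0,0],[1.64,-1.76,0,0],[1.64,-1.76,-0.8,0],[1.64,-1.76,-1.5,0],[1.64,-1.76,-1.5,0]]' | grep -E "time|eef|contact"
python3 rp.py
```

```text
time: 25.55
eef_pos: [573.0, 82.4, 186.6]
contact_force: [0.7, 0.1, -0.6]
[573.17352217  82.4350728  187.38919739] -85.66636412391088
ring nominal [619.7  86.  187.8] [322.62762    173.36298186]
post top px [320.17125209 160.46753301]
wood row [(250, 359), (361, 399)]
wood col [(41, 66), (121, 124), (135, 136), (171, 371)]
white row [(360, 366)]
white col [(5, 6), (9, 13), (67, 121), (124, 135), (137, 171), (293, 301), (303, 306), (308, 311), (313, 313), (316, 317), (320, 320), (327, 327)]
ring edges pred rows [np.float64(123.2), np.float64(137.4), np.float64(206.9)] cols [np.float64(273.5), np.float64(286.9), np.float64(358.3), np.float64(371.7)]
```

Run:
```python
from h import *
# triangulate post top now, from side image: white blobs near the predicted place; and post pixels seen through ring in wrist
i,c=cap("wrist"); p=proj(c,(619.8,87.2,160.5)); x,y=p.astype(int)
hs=cv2.cvtColor(i,cv2.COLOR_BGR2HSV); print(p)
for r in range(y-45,y+46,5): print(r,"".join("#" if hs[r,u,1]<60 and hs[r,u,2]>150 else ("w" if hs[r,u,1]>=60 else ".") for u in range(x-60,x+60,2)))
```

```text
[320.27750308 160.44276068]
115 ############################################################
120 wwwwwwwwwwwwwwwwww########################wwwwwwwwwwwwwwwwww
125 wwwwwwwwwwwwwwwwww####wwwwwww######wwwwwwwwwwwwwwwwwwwwwwwww
130 wwwwwwwwwwwwwwwwwwww#######################wwwwwwwwwwwwwwwww
135 wwwwwwwwwwwwwwww#####wwwwwwwwww###############wwwwwwwwwwwwww
140 wwwwwwwwwwwww#wwwwwwwww###############ww#########wwwwwwwwwww
145 wwwwwwwwwww#wwwwwwwwwww#############wwwwwwww#######wwwwwwwww
150 wwwwwwwwwwwwwwwwwwwwwww#############wwwwwwwwww######wwwwwwww
155 wwwwwwww##wwwwwwwwwwwww#############wwwwwwwwwww#######wwwwww
160 wwwwwwww#wwwwwwwwwwwwww#############wwwwwwwwwwwww###wwwwwwww
165 wwwwwwwwwwwwwwwwwwwwwww#############wwwwwwwwwwwww###wwwwwwww
170 wwwwwwwwwwwwwwwwwwwwwww#############wwwwwwwwwwwwww####wwwwww
175 wwwwwwwwwwwwwwwwwwwwwwwwwwwwwwwwwwwwwwwwwwwwwwwwww###wwwwwww
180 wwwwwwwwwwwwwwwwwwwwwwwwwwwwwwwwwwwwwwwwwwwwwwwww####wwwwwww
185 wwwwwwwwwwwwwwwwwwwwwwwwwwwwwwwwwwwwwwwwwwwwwwwww##wwwwwwwww
190 wwwwwwwwwwwwwwwwwwwwwwwwwwwwwwwwwwwwwwwwwwwwwwwwwwwwwwwwwwww
195 wwwwwwwwwwwwwwwwwwwwwwwwwwwwwwwwwwwwwwwwwwwwwwwwwwwwwwwwwwww
200 wwwwwwwwwwwwwwwwwwwwwwwwwwwwwwwwwwwwwwwwwwwwwwwwwwwwwwwwwwww
205 wwwwwwwwwwwwwwwwwwwwwwwwwwwwwwwwwwwwwwwwwwwwwwwwwwwwwwwwwwww
```

```bash
python3 -m jog '[[0,0.15,-0.8,0],[0,0.15,-1.6,0],[0,0.15,-2.4,0],[0.1,0.16,-2.9,0],[0.1,0.16,-2.9,0]]' | grep -E "time|eef|contact"
python3 -m jog '[[0.3,0.02,-0.6,0],[0.6,0.05,-1.2,0],[0.9,0.07,-1.8,0],[1.2,0.1,-2.4,0],[1.2,0.1,-2.4,0]]' | grep -E "time|eef|contact"
python3 -m jog '[[0,0,-0.1,0],[0,0,-0.2,0],[0,0,-0.2,0]]' | grep -E "time|eef|contact"
```

```text
time: 26.15
eef_pos: [574.3, 84.0, 158.3]
contact_force: [-0.8, -0.2, -0.8]
time: 26.65
eef_pos: [586.5, 85.0, 134.1]
contact_force: [0.6, 0.3, -0.6]
time: 26.95
eef_pos: [586.6, 85.0, 133.5]
contact_force: [-0.3, -0.3, -0.7]
```

```bash
for k in 1 2 3; do python3 -m jog '[[0.05,0,-0.12,0],[0.1,0.01,-0.25,0],[0.1,0.01,-0.25,0]]' 0 20 | grep -E "eef|contact|gap|grip"; done
```

```text
eef_pos: [587.6, 85.1, 130.7]
contact_force: [0.2, 0.2, -1.6]
finger_gap: 12.7
grip_force: 39.4
eef_pos: [588.7, 85.2, 128.5]
contact_force: [0.2, -0.1, 2.3]
finger_gap: 12.2
grip_force: 39.7
eef_pos: [589.8, 85.4, 126.0]
contact_force: [-0.4, 1.5, 4.5]
finger_gap: 12.4
grip_force: 40.0
```

```bash
python3 -m jog '[[0.01,0,-0.3,0],[0.03,0,-0.6,0],[0.08,0.01,-0.9,0],[0.13,0.01,-1.2,0],[0.13,0.01,-1.2,0]]' | grep -E "eef|contact|gap|grip"
python3 -m jog '[[0.08,0.01,-0.3,0],[0.16,0.01,-0.6,0],[0.16,0.01,-0.6,0]]' | grep -E "time|eef|contact|gap|grip"
```

```text
eef_pos: [590.8, 85.4, 113.3]
contact_force: [-1.3, 0.2, 3.2]
finger_gap: 12.0
grip_force: 40.3
time: 28.65
eef_pos: [592.5, 85.5, 107.4]
contact_force: [-1.8, -0.0, 4.1]
finger_gap: 12.5
grip_force: 40.2
```

```bash
python3 -m jog '[[0.1,0.01,-0.3,0],[0.22,0.02,-0.6,0],[0.35,0.03,-0.9,0],[0.5,0.04,-1.2,0],[0.5,0.04,-1.2,0]]' | grep -E "eef|contact|gap|grip"
python3 - <<'E'
from h import *
i,c=cap("side","pics/s7.png")
i,c=cap("wrist","pics/w7.png")
E
```

```text
eef_pos: [596.7, 85.9, 95.2]
contact_force: [-10.2, -0.7, 6.5]
finger_gap: 12.5
grip_force: 44.6
```

```bash
python3 -m jog '[[-0.15,-0.01,0,0],[-0.3,-0.02,0,0],[-0.3,-0.02,0,0]]' | grep -E "eef|contact|gap|grip"
python3 -m jog '[[0,0,0,0],[0,0,0,0],[0,0,0,0],[0,0,0,0]]' 5 20 | grep -E "eef|contact|gap|grip"
python3 -m jog '[[0,0,2,0],[0,0,5,0],[0,0,9,0],[-3,0,13,0],[-6,0,15,0]]' | grep -E "time|eef|contact"
python3 -m jog '[[-3,-3,0,0],[-7,-7,0,0],[-7,-7,0,0],[-7,-7,0,0],[-7,-7,0,0]]' | grep -E "time|eef|contact"
python3 - <<'E'
from h import *
w,c=cap("wrist","pics/w8.png"); s,cs=cap("side","pics/s8.png"); t,ct=cap("top","pics/t8.png")
for n,i,cam in(("top",t,ct),("side",s,cs),("wrist",w,c)):
    print(n,"ring~",proj(cam,(635,88,120)).round(0),"bowl~",proj(cam,(545,81,50)).round(0),"board front",proj(cam,(500,78,20)).round(0))
E
```

```text
eef_pos: [594.2, 85.7, 95.4]
contact_force: [-0.4, -0.8, -0.0]
finger_gap: 12.3
grip_force: 43.7
eef_pos: [594.5, 85.7, 95.9]
contact_force: [0.6, -0.2, -0.2]
finger_gap: 50.1
grip_force: 0.0
time: 30.45
eef_pos: [534.4, 85.8, 249.2]
contact_force: [1.1, 1.2, 0.3]
time: 30.95
eef_pos: [465.0, 16.0, 246.0]
contact_force: [-0.1, -0.5, -0.3]
top ring~ [277. 160.] bowl~ [280. 193.] board front [282. 208.]
side ring~ [253. 200.] bowl~ [282. 231.] board front [296. 245.]
wrist ring~ [238. -50.] bowl~ [263.  88.] board front [269. 131.]
```

Run:
```python
from h import *
t0=cv2.imread("pics/top0.png"); t,ct=cap("top"); s0=cv2.imread("pics/side0.png"); s,cs=cap("side")
for n,a,b,(x0,y0,x1,y1),cam in(("top",t0,t,(240,138,320,212),ct),("side",s0,s,(215,170,312,272),cs)):
    d=np.abs(a.astype(int)-b).max(2)[y0:y1,x0:x1]; hs=cv2.cvtColor(b,cv2.COLOR_BGR2HSV)[y0:y1,x0:x1]
    print(n,x0,y0)
    for r in range(0,d.shape[0],2): print("%3d"%(y0+r),"".join("." if d[r,u]<25 else ("#" if hs[r,u,1]<60 and hs[r,u,2]>150 else ("o" if hs[r,u,2]>200 else "-")) for u in range(0,d.shape[1])))
```

```text
top 240 138
138 ................................................................................
140 ................................................................................
142 ................................................................................
144 ................................................................................
146 ................................................................................
148 ................................................................................
150 ................................o###o#####......................................
152 ................................##########----..................................
154 ................................##########.---..................................
156 ...............................#..#ooooo#.###...................................
158 ....-.........................##oooo###ooo-###..................................
160 .............................#o--..####...---...................................
162 .........................-----oo-##########.....................
[... 6571 characters left out ...]
..................................................-.....................................
260 ........................................................-.-......................................
262 ........................................................--.......................................
264 ...................................................--..-.........................................
266 ......................................................-..........................................
268 .................................................................................................
270 .................................................................................................
```

The change map of the side image shows the ring around the post at about (252,200). The handle runs down the slope and the bowl rests on the board at (288,231). I check that it stays still, then hand in.

```bash
python3 - <<'E'
from h import *
cv2.imwrite("pics/a.png",cap("side")[0])
E
python3 -m jog '[[0,0,0,0],[0,0,0,0],[0,0,0,0],[0,0,0,0],[0,0,0,0]]' | grep -E "time|contact"
python3 - <<'E'
from h import *
from rig import order
d=np.abs(cap("side")[0].astype(int)-cv2.imread("pics/a.png")).max(2)[170:272,215:312]; n=int((d>25).sum()); print("changed px",n)
if n<15: print(order.job_done())
E
```

```text
time: 31.75
contact_force: [-1.8, 0.9, -0.6]
changed px 0
the job is handed in; nothing more can be done
None
```

The clip is snapped onto the bar, home by the push force and within about 2–3° of square. The scoop hangs by its ring over the post with its bowl down the slope on the board, checked from the side camera only. I handed the job in after about 32 s of robot time; no verdict came back.

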